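Wedge the rocking modelling stand

TASK

The sculptor's round stand rocks because one of its feet is short. Push the wooden wedge along the table, thin edge first, under that short foot until it is snug and the board neither rocks nor tilts, then press down firmly with a fingertip on the large steel cap above that foot to prove that it no longer gives. Only push and press: do not lift or carry the wedge or the stand, do not shove the stand away or knock the other things about, and finish clear with the wedge still in place.

Things in the scene. Friction and masses are not known exactly. Their poses are not given: they have to be found in the camera images.
- stand: Loose round stand, 1.9 kg, level. Board 262 mm across, underside 45, top 65 mm up; dark mask fixed on it (128 mm across, top 188 mm up, centred at local x = +33). Four domed feet, 28 mm across, 115 mm from the centre on local -x, +y, +x, -y. The -x foot is 9 mm short and hangs clear: about 4 N down on that edge rocks the board. Origin: table level under the board's centre; z up.
- short_foot (a point): Lowest point of the short foot, 9 mm above the table, at local (-115, 0, 9) mm of the stand.
- cap: Dark steel cap to press, fixed on the board above the short foot at local (-105, 0) mm of the stand: 32 mm across, 6 mm high, larger than the caps of the other feet (28 mm). Origin: centre of its underside, 65 mm above the table, so its top is 71 mm up. A firm press is over 6 N for a quarter of a second.
- wedge: Loose smooth pale-wood wedge, 90 g, 110 long (x), 44 wide (y): 20 mm high at the blunt end (-x), 2 mm at the thin edge (+x), which lies towards the short foot. Origin: centre of its underside. The foot meets it 13 mm to the +x side of the origin. It slides freely at under 1 N; tight, the push climbs steeply to 3-8 N, then the stand begins to lift. Friction holds it where it is left.
- slope: The middle of the wedge's sloping top face: origin on that face, 11 mm above the wedge's underside; x runs down the slope towards the thin edge, z is square to the slope, outwards.
- block: Bystander: loose plain pale-wood block of even thickness, 65 x 45 x 30 mm, not a wedge. Origin: centre of its underside.
- tin: Bystander: loose shallow brass tin, 120 mm across, 24 mm high, with small tools in it. Origin: centre of its underside.
- jar: Bystander: loose amber glass jar, 56 mm across, 75 mm high. Origin: centre of its underside.

How it is judged:
By the outcome, as a careful person would: the job done as asked, in the order asked, and still so for the second after the job is handed in, with the robot touching nothing.
It also fails if it takes over 54 s, if anything falls off the work surface, if the arm or the gripper's body presses on something with over 40 N, if the wrist force passes 120 N, or if a joint passes its speed limit or range.

ROBOT

A 6-joint arm with a two-finger parallel gripper is mounted at the origin on the work surface. World frame = base frame: x ahead of the robot, y to its left, z up, the work surface at z = 0. Lengths are in m, angles in rad, forces in N, time in s.
With the tool pointing down it reaches from about 0.35 to 0.775 m from the base axis. Payload 5.5 kg.
Tool frame: the origin (TCP) lies between the finger pads; the fingertips stand robot.tip_reach ahead of it and the grasp point (between the pads) lies 2 mm behind it (robot.tip_reach is the distance from the TCP to the fingertips, in m); z points along the fingers, y is the line along which they close (so a half turn about z gives the same grasp; the last joint's range is limited). The gripper opens to 85 mm and grips with 20 to 120 N. Pads are 22 mm wide; open, the fingers measure 114 mm over their backs; the gripper's body (76 mm by 85 mm) begins 54 mm behind the grasp point. The pads swing forward as they close: fully open they stand 13 mm farther back than shut.
Start: joints at [-1.341, 0.313, 0.046, 1.304, 0, 1.431], TCP at [0.208, -0.536, 0.248] pointing down, gripper open.
Joint ranges: [-2.76, 2.76], [-0.86, 1.69], [-1.03, 1.26], [-2.2, 2.34], [-1.47, 1.5], [-3.14, 3.14]. Speed limits (rad/s): [2.57, 2.57, 3.14, 3.14, 3.14, 3.14].

INTERFACE

Orientations are given as a unit quaternion [x, y, z, w].
In Python, from rig import robot gives the robot as it stands.
- The arm moves only by the tool move_arm, never from a script. Its argument "commands" is a list of rows, each an object with "claw": the opening, from -1 (shut) to 1 (fully open), so that 0 is half open; "offset": the shift along the tool's x, y, z in mm, a list of three; "angular": the turn, a rotation vector about the tool's x, y, z in rad, a list of three. A call has 1 to 20 rows; each row is the pose to reach, as a shift and turn from the pose commanded when the call began, along the tool's axes at that moment; what a row does not reach only later rows make up. A row lasts 1/10 s, in which the tool goes at most 50 mm and 8.59 degrees, less where a joint would pass 70% of its speed; a pose out of reach is approached as far as the arm can. A call with a gripper value outside its range is refused whole. The fingers move at their own pace and stop on an object; "newtons" is the grip in N (left out, the last holds). Time passes only in rows, so rows that repeat a pose let the fingers close. It gives the time, the measured TCP pose, the force, the opening and the grip force at its end, in the units of the state.
- robot.get_obs(): the state, without advancing time (a new reading comes with each control period).
- robot.camera(name): name is "scene" or "top"; returns a dict with "img" (480x640x3 uint8, red, green, blue), "fovy" (degrees; the focal length in pixels is half the picture's height over the tangent of half this angle, whatever the lens; pixels are square), "cx", "cy" (the principal point, pixels), "R" (3x3) and "t" (3): a world point X has camera coordinates R X + t. Camera axes: x right, y down, z forward; pixel columns grow to the right and rows downward; lengths in m; the calibration is good to about 2 mm. A picture is of the moment at which its call begins. There is no depth.
- robot.sign_off(): hands the job in; it is judged then, once.
Trained networks look in a picture, given as the dict that the camera call returned (one of the last four; its "shot" number tells which), for a name from the list of things; names that differ only in an ending like _2 or _b are one class to them, and where a whole thing is asked for, a point or a joint stands for the part that bears it (a point fixed in the world has none). Each returns a list of dicts, best first, with "score" (0 to 1); they miss things now and then, are a little off and sometimes report something else, mostly with a low value. They report only what shows in the picture. A call takes as long as a camera call.
- robot.recognise(picture, target): "xyz" ([x, y, z] in m, in the coordinates of the camera as it stood for that picture, good to about 4 mm: the middle of the surface that is visible of it).
- robot.cut_out(picture, target): "mask" (480x640 bool, what is visible of it).
The state is a dict: "clock": time; "q": joint angles; "qd": joint speeds; "joint_efforts": joint torques, N m; "tcp_pos": TCP position; "orientation": TCP orientation; "force": force on the tool from outside, world axes, zero at the start; "wrist_torque": the same for the moment, N m; "width": finger opening in m; "grasp_force": force on a finger pad.
Only numpy, scipy, OpenCV 4.12 (cv2) and the standard library are available. Lean on these libraries where they do the work, as an engineer would, in place of code of your own. Each camera call takes 0.05 s, during which the arm holds its last target. There are 200 camera calls.

## Working session

There is one attempt and no reset: what is moved stays moved. The work goes in short steps, Python scripts to look and compute and a tool call to move; the robot and the scene stay as the last step left them, time stands still between calls to the robot, and variables do not carry over. Pictures are saved under pics/ and viewed, at most 10 in all, crops included, and the job is handed in when it is done.

Besides the shell and the picture viewer there is one more tool, called after "Call:" by a JSON object that holds its "name" and its "arguments". move_arm: Moves the arm, as the interface text tells. Its arguments: {"type":"object","properties":{"commands":{"type":"array","items":{"type":"object","properties":{"claw":{"type":"number"},"offset":{"type":"array","items":{"type":"number"}},"angular":{"type":"array","items":{"type":"number"}}}}},"newtons":{"type":"number"}},"required":["commands"]}

```bash
mkdir -p pics
cat > h.py <<'E'
import numpy as np, cv2
from rig import robot
def K(p):
    f=240/np.tan(np.radians(p['fovy'])/2); return f
def w(p,x): return np.array(p['R']).T@(np.array(x)-np.array(p['t']))
def proj(p,X):
    c=np.array(p['R'])@np.array(X)+p['t']; f=K(p); return c[:2]/c[2]*f+[p['cx'],p['cy']]
def ray(p,uv,z):
    d=np.array(p['R']).T@np.array([(uv[0]-p['cx'])/K(p),(uv[1]-p['cy'])/K(p),1]); o=-np.array(p['R']).T@np.array(p['t'])
    return o+d*(z-o[2])/d[2]
def save(p,n): cv2.imwrite('pics/'+n,cv2.cvtColor(p['img'],cv2.COLOR_RGB2BGR))
E
python3 - <<'E'
from h import *
o=robot.get_obs(); print(o['clock'],o['tcp_pos'],o['orientation'],robot.tip_reach,o['width'])
for c in('top','scene'):
    p=robot.camera(c); save(p,c+'0.png'); print(c,p['fovy'],np.round(-np.array(p['R']).T@p['t'],3))
    for n in('stand','short_foot','cap','wedge','slope','block','tin','jar'):
        for r in robot.recognise(p,n)[:2]: print(n,round(r['score'],2),np.round(w(p,r['xyz']),4),np.round(proj(p,w(p,r['xyz']))))
E
```

```text
0.0 [ 0.20770496 -0.53566672  0.24738374] [ 9.82954648e-01  1.83845921e-01 -4.08801101e-05 -9.14543660e-04] 0.017 0.08534151713235176
top 49.68210501725103 [ 0.431 -0.044  0.998]
stand 0.77 [ 0.5269 -0.0937  0.0659] [344. 291.]
short_foot 0.96 [ 0.5275 -0.0873  0.0678] [341. 291.]
cap 0.82 [0.5513 0.0136 0.0703] [285. 279.]
cap 0.36 [ 0.5293 -0.0857  0.0663] [340. 290.]
wedge 0.65 [0.5796 0.1519 0.0118] [214. 270.]
block 0.63 [0.7223 0.0613 0.0319] [260. 194.]
tin 0.79 [ 0.7448 -0.1225  0.0071] [354. 185.]
jar 0.8 [ 0.5237 -0.2781  0.078 ] [449. 290.]
scene 48.98289353714371 [1.049 0.478 0.53 ]
stand 0.79 [ 0.5709 -0.0682  0.0621] [333. 223.]
short_foot 0.78 [ 0.5713 -0.0655  0.0644] [334. 223.]
cap 0.61 [0.5571 0.0123 0.0679] [374. 240.]
wedge 0.97 [0.5887 0.1582 0.0153] [427. 326.]
block 0.89 [0.7336 0.0791 0.0339] [310. 329.]
tin 0.75 [ 0.7403 -0.1197  0.0064] [230. 273.]
jar 0.63 [ 0.5424 -0.2698  0.0585] [277. 174.]
```

View pics/top0.png

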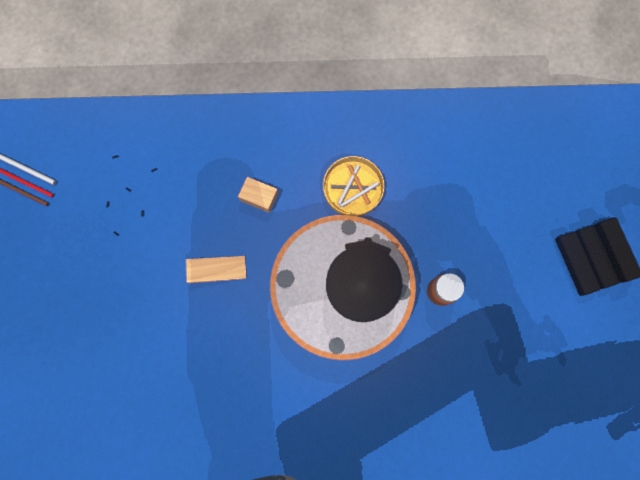

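View pics/scene0.png

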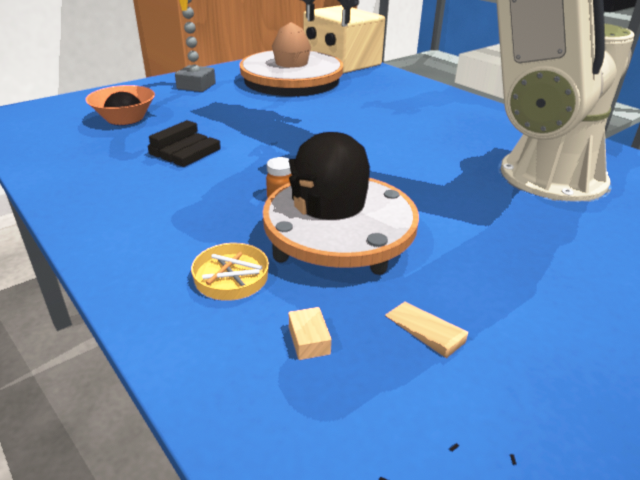

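Run:
```python
from h import *
p=robot.camera('top')
def cen(n,z,i=0):
    m=robot.cut_out(p,n)[i]['mask'].astype(np.uint8)
    c=max(cv2.findContours(m,0,2)[0],key=cv2.contourArea)
    pts=np.array([ray(p,q[0]+0.0,z)[:2] for q in c])
    print(n,m.sum(),'bbox',pts.min(0),pts.max(0))
    r=cv2.minAreaRect((pts*1000).astype(np.float32)); print(' rect',r, 'circ',cv2.minEnclosingCircle((pts*1000).astype(np.float32)))
    cv2.drawContours(p['img'],[c],-1,(255,0,0),1) if 0 else None
    if n=='wedge': print(np.round(cv2.boxPoints(r)))
cen('wedge',.011);cen('cap',.071);cen('stand',.065);cen('block',.03)
```

```text
wedge 1413 bbox [0.55743338 0.09309228] [0.60824817 0.20910339]
 rect ((582.8704223632812, 150.60845947265625), (47.82926559448242, 115.56851959228516), 2.492345094680786) circ ((581.8239135742188, 151.09783935546875), 60.42999267578125)
[[556. 207.]
 [561.  92.]
 [609.  94.]
 [604. 209.]]
cap 278 bbox [ 0.53684957 -0.00355172] [0.56789677 0.02895906]
 rect ((552.3729248046875, 12.725133895874023), (32.53409194946289, 30.790008544921875), 88.63542175292969) circ ((551.9725952148438, 12.508342742919922), 17.2000675201416)
stand 16558 bbox [ 0.40792759 -0.22152687] [0.66961053 0.04219288]
 rect ((538.7800903320312, -90.32254028320312), (261.27447509765625, 261.1221923828125), 42.42660903930664) circ ((539.5033569335938, -90.04259490966797), 132.32183837890625)
block 903 bbox [0.68938295 0.02868555] [0.75903684 0.10449363]
 rect ((724.5337524414062, 65.09050750732422), (70.46527099609375, 51.990745544433594), 66.06077575683594) circ ((724.2098999023438, 65.80913543701172), 40.82184600830078)
```

The top view shows the wedge at (215,270), its blunt end to the left (+y), and the large cap at (285,279). The block is at (258,194), the tin at (354,186) and the jar at (447,289). The stand's short foot faces the wedge, but the wedge axis misses it by about 35 mm. I'll push the wedge sideways into line first, then push it from the blunt end.

```bash
cat >> h.py <<'E'
from scipy.spatial.transform import Rotation as Rn
def goto(X,yaw=83.0):
    o=robot.get_obs(); R=Rn.from_quat(o['orientation']); 
    y=np.radians(yaw); T=np.array([[np.cos(y),np.sin(y),0],[np.sin(y),-np.cos(y),0],[0,0,-1]]).T
    print('offset mm',np.round(R.inv().apply(np.array(X)-o['tcp_pos'])*1000,1),'rot',np.round((R.inv()*Rn.from_matrix(T)).as_rotvec(),3),'tip',robot.tip_reach,'t',o['clock'],'w',o['width'],'F',np.round(o['force'],2),'tcp',np.round(o['tcp_pos'],4))
E
python3 -c "
from h import *
goto([.645,.14,.248])"
```

```text
offset mm [ 6.520e+02 -4.725e+02  3.000e-01] rot [ 0.     0.    -1.079] tip 0.017 t 1.15 w 0.08555198278877163 F [-0.95 -0.68  0.14] tcp [ 0.2078 -0.5362  0.2483]
```

Call:
{"name": "move_arm", "arguments": {"commands": [{"claw": -1,"offset": [652,-472,0],"angular": [0,0,-1.079]},{"claw": -1,"offset": [652,-472,0],"angular": [0,0,-1.079]},{"claw": -1,"offset": [652,-472,0],"angular": [0,0,-1.079]},{"claw": -1,"offset": [652,-472,0],"angular": [0,0,-1.079]},{"claw": -1,"offset": [652,-472,0],"angular": [0,0,-1.079]},{"claw": -1,"offset": [652,-472,0],"angular": [0,0,-1.079]},{"claw": -1,"offset": [652,-472,0],"angular": [0,0,-1.079]},{"claw": -1,"offset": [652,-472,0],"angular": [0,0,-1.079]},{"claw": -1,"offset": [652,-472,0],"angular": [0,0,-1.079]},{"claw": -1,"offset": [652,-472,0],"angular": [0,0,-1.079]},{"claw": -1,"offset": [652,-472,0],"angular": [0,0,-1.079]},{"claw": -1,"offset": [652,-472,0],"angular": [0,0,-1.079]},{"claw": -1,"offset": [652,-472,0],"angular": [0,0,-1.079]},{"claw": -1,"offset": [652,-472,0],"angular": [0,0,-1.079]},{"claw": -1,"offset": [652,-472,0],"angular": [0,0,-1.079]},{"claw": -1,"offset": [652,-472,0],"angular": [0,0,-1.079]},{"claw": -1,"offset": [652,-472,0],"angular": [0,0,-1.079]},{"claw": -1,"offset": [652,-472,0],"angular": [0,0,-1.079]},{"claw": -1,"offset": [652,-472,0],"angular": [0,0,-1.079]},{"claw": -1,"offset": [652,-472,0],"angular": [0,0,-1.079]}]}}

```text
clock: 3.15
tcp_pos: [0.6446, 0.1381, 0.2488]
orientation: [0.749, 0.662, -0.0, 0.0]
force: [0.6, -0.1, 0.2]
width: 0.0002
grasp_force: 0.0
```

```bash
python3 -c "
from h import *
goto([.645,.14,.022])"
```

```text
offset mm [2.000e+00 1.000e-01 2.268e+02] rot [ 0.     0.    -0.002] tip 0.017 t 3.15 w 0.00023908514295061114 F [ 0.62 -0.11  0.18] tcp [0.6446 0.1381 0.2488]
```

Call:
{"name": "move_arm", "arguments": {"commands": [{"claw": -1,"offset": [2,0,50]},{"claw": -1,"offset": [2,0,100]},{"claw": -1,"offset": [2,0,150]},{"claw": -1,"offset": [2,0,200]},{"claw": -1,"offset": [2,0,220]},{"claw": -1,"offset": [2,0,227]},{"claw": -1,"offset": [2,0,227]}]}}

```text
schema error: expected keys claw, offset, angular
```

```bash
python3 -c "
from h import *
goto([.645,.14,.022])
p=robot.camera('scene'); save(p,'s1.png')
q=robot.camera('top'); i=np.hstack([p['img'][180:420,200:560],q['img'][150:390,130:490]]); cv2.imwrite('pics/a1.png',cv2.cvtColor(i,4))"
```

```text
offset mm [2.000e+00 1.000e-01 2.268e+02] rot [ 0.     0.    -0.002] tip 0.017 t 3.15 w 0.00023908514295061114 F [ 0.62 -0.11  0.18] tcp [0.6446 0.1381 0.2488]
```

View pics/a1.png

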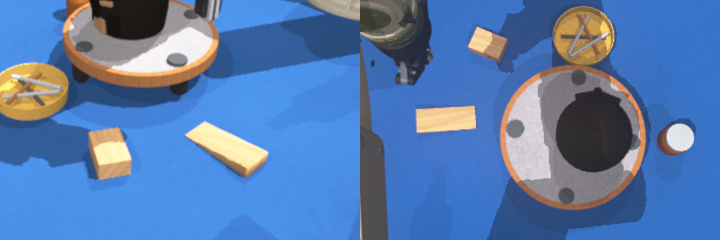

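The move was refused, so nothing moved. The picture shows the gripper still high above the table, beside the wedge. I'll resend it with all the keys.

Call:
{"name": "move_arm", "arguments": {"commands": [{"claw": -1,"offset": [2,0,50],"angular": [0,0,0]},{"claw": -1,"offset": [2,0,100],"angular": [0,0,0]},{"claw": -1,"offset": [2,0,150],"angular": [0,0,0]},{"claw": -1,"offset": [2,0,200],"angular": [0,0,0]},{"claw": -1,"offset": [2,0,220],"angular": [0,0,0]},{"claw": -1,"offset": [2,0,227],"angular": [0,0,0]},{"claw": -1,"offset": [2,0,227],"angular": [0,0,0]}]}}

```text
clock: 3.95
tcp_pos: [0.645, 0.1407, 0.021]
orientation: [0.749, 0.662, -0.0, -0.0]
force: [-0.3, 0.1, 1.0]
width: 0.0002
grasp_force: 0.0
```

```bash
python3 -c "
from h import *
goto([.645,.14,.022])
p=robot.camera('scene')
q=robot.camera('top'); i=np.hstack([p['img'][180:420,200:560],q['img'][150:390,130:490]]); cv2.imwrite('pics/a2.png',cv2.cvtColor(i,4))"
```

```text
offset mm [-0.7  0.1 -1. ] rot [-0.001  0.    -0.001] tip 0.017 t 3.95 w 0.00019024262805988044 F [-0.26  0.14  1.  ] tcp [0.645  0.1407 0.021 ]
```

View pics/a2.png

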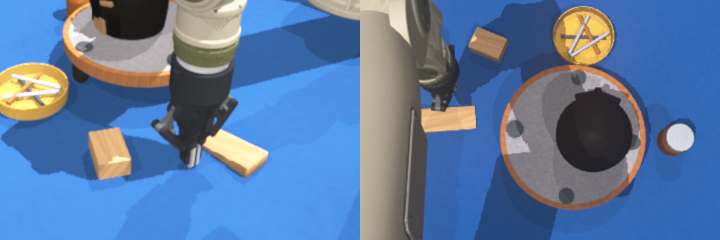

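Call:
{"name": "move_arm", "arguments": {"commands": [{"claw": -1,"offset": [0,-8,0],"angular": [0,0,0]},{"claw": -1,"offset": [0,-14,0],"angular": [0,0,0]},{"claw": -1,"offset": [0,-19,0],"angular": [0,0,0]},{"claw": -1,"offset": [0,-23,0],"angular": [0,0,0]},{"claw": -1,"offset": [0,-27,0],"angular": [0,0,0]},{"claw": -1,"offset": [0,-31,0],"angular": [0,0,0]},{"claw": -1,"offset": [0,-35,0],"angular": [0,0,0]},{"claw": -1,"offset": [0,-38,0],"angular": [0,0,0]},{"claw": -1,"offset": [0,-38,0],"angular": [0,0,0]}]}}

```text
clock: 4.95
tcp_pos: [0.6074, 0.1462, 0.0213]
orientation: [0.749, 0.663, -0.0, -0.0]
force: [0.3, 0.5, -0.7]
width: -0.0
grasp_force: 0.2
```

```bash
cat >> h.py <<'E'
def quadtop(cam='scene',n=None):
    # fit wedge pose (x,y,yaw of thin direction) to the mask silhouette
    from scipy.optimize import minimize
    p=robot.camera(cam); r=robot.cut_out(p,'wedge')
    if n: save(p,n)
    if not r: print('none'); return p
    m=r[0]['mask']; print('score',r[0]['score'],m.sum())
    V=np.array([[sx*.055,sy*.022,z] for sx,zt in((-1,.02),(1,.002)) for sy in(-1,1) for z in(0,zt)])
    S=4
    def render(a):
        c,s=np.cos(a[2]),np.sin(a[2]); P=[proj(p,[a[0]+c*v[0]-s*v[1],a[1]+s*v[0]+c*v[1],v[2]]) for v in V]
        h=cv2.convexHull(np.array(P,np.float32))
        im=np.zeros((480,640),np.uint8); cv2.fillConvexPoly(im,np.round(h*16).astype(np.int32),255,cv2.LINE_AA,4); return im/255.
    def cost(b):
        return np.abs(render([b[0]/100,b[1]/100,b[2]/10])-m).sum()
    best=min((minimize(cost,[x0*100,y0*100,-17+da],method='Nelder-Mead',options=dict(initial_simplex=np.array([x0*100,y0*100,-17+da])+np.array([[0,0,0],[2,0,0],[0,2,0],[0,0,2.]]),xatol=.003,fatol=.1)) for x0,y0 in((.57,.15),(.56,.10)) for da in(-1,1)),key=lambda q:q.fun)
    print(cam,'wedge xy',best.x[:2]/100,'deg',np.degrees(best.x[2]/10),'cost',best.fun); return p
E
python3 -c "
from h import *
goto([.602,.136,.022])
quadtop('scene');quadtop('top')"
```

```text
offset mm [-10.8  -4.1  -0.7] rot [-0.  0.  0.] tip 0.017 t 4.95 w -2.8894160033537483e-05 F [ 0.34  0.52 -0.68] tcp [0.6074 0.1462 0.0213]
score 0.91 1435
scene wedge xy [0.57359992 0.15209826] deg -87.26899015331858 cost 773.3098039215686
score 0.63 890
top wedge xy [0.57482293 0.15050723] deg -86.99118367856858 cost 604.9450980392157
```

Call:
{"name": "move_arm", "arguments": {"commands": [{"claw": -1,"offset": [-12,15,0],"angular": [0,0,0]},{"claw": -1,"offset": [-12,15,-50],"angular": [0,0,0]},{"claw": -1,"offset": [-12,15,-100],"angular": [0,0,0]},{"claw": -1,"offset": [-12,15,-150],"angular": [0,0,0]},{"claw": -1,"offset": [-12,15,-200],"angular": [0,0,0]},{"claw": -1,"offset": [-12,15,-200],"angular": [0,0,0]}]}}

```text
clock: 5.75
tcp_pos: [0.6258, 0.1319, 0.2302]
orientation: [0.749, 0.662, 0.006, 0.005]
force: [1.1, -0.3, 0.2]
width: 0.0002
grasp_force: 0.0
```

```bash
python3 -c "
from h import *
goto([.602,.136,.022])
p=quadtop('scene');q=quadtop('top')
i=np.hstack([p['img'][180:420,200:560],q['img'][150:390,130:490]]); cv2.imwrite('pics/a3.png',cv2.cvtColor(i,4))"
```

```text
offset mm [  0.7 -27.1 207.8] rot [ 0.014 -0.003 -0.   ] tip 0.017 t 5.75 w 0.0002270965723477027 F [ 1.13 -0.27  0.24] tcp [0.6258 0.1319 0.2302]
score 0.63 2050
scene wedge xy [0.57376138 0.15180494] deg -86.89269882633583 cost 162.79607843137256
none
```

View pics/a3.png

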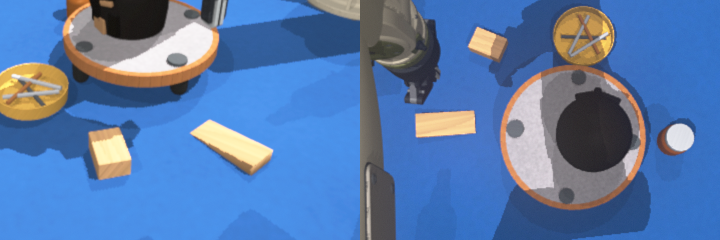

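```bash
python3 -c "
from h import *
goto([.625,.125,.020]);goto([.599,.128,.020])"
```

```text
offset mm [ -6.1   5.3 199.8] rot [-0.002  0.001 -0.   ] tip 0.017 t 5.95 w -6.109598306989048e-05 F [ 0.32 -0.37 -0.31] tcp [0.6209 0.1318 0.2198]
offset mm [ -6.3 -20.8 199.9] rot [-0.002  0.001 -0.   ] tip 0.017 t 5.95 w -6.109598306989048e-05 F [ 0.32 -0.37 -0.31] tcp [0.6209 0.1318 0.2198]
```

Call:
{"name": "move_arm", "arguments": {"commands": [{"claw": -1,"offset": [-6,8,50],"angular": [0,0,0]},{"claw": -1,"offset": [-6,8,100],"angular": [0,0,0]},{"claw": -1,"offset": [-6,8,150],"angular": [0,0,0]},{"claw": -1,"offset": [-6,8,190],"angular": [0,0,0]},{"claw": -1,"offset": [-6,8,200],"angular": [0,0,0]},{"claw": -1,"offset": [-6,8,200],"angular": [0,0,0]},{"claw": -1,"offset": [-6,2,200],"angular": [0,0,0]},{"claw": -1,"offset": [-6,-4,200],"angular": [0,0,0]},{"claw": -1,"offset": [-6,-8,200],"angular": [0,0,0]},{"claw": -1,"offset": [-6,-12,200],"angular": [0,0,0]},{"claw": -1,"offset": [-6,-16,200],"angular": [0,0,0]},{"claw": -1,"offset": [-6,-20,200],"angular": [0,0,0]},{"claw": -1,"offset": [-6,-20,200],"angular": [0,0,0]}]}}

```text
clock: 7.25
tcp_pos: [0.5999, 0.129, 0.0214]
orientation: [0.749, 0.663, -0.0, -0.0]
force: [0.6, -0.6, -1.1]
width: -0.0003
grasp_force: 0.0
```

Call:
{"name": "move_arm", "arguments": {"commands": [{"claw": -1,"offset": [0,15,0],"angular": [0,0,0]},{"claw": -1,"offset": [0,20,-50],"angular": [0,0,0]},{"claw": -1,"offset": [0,20,-100],"angular": [0,0,0]},{"claw": -1,"offset": [0,20,-150],"angular": [0,0,0]},{"claw": -1,"offset": [0,20,-200],"angular": [0,0,0]},{"claw": -1,"offset": [0,20,-200],"angular": [0,0,0]}]}}

```text
clock: 7.85
tcp_pos: [0.6243, 0.1268, 0.2301]
orientation: [0.749, 0.663, 0.006, 0.004]
force: [0.9, 0.0, 0.6]
width: -0.0004
grasp_force: 0.0
```

```bash
python3 -c "
from h import *
quadtop('scene');quadtop('top');p=robot.camera('top')
for n,z in (('cap',.071),('stand',.065)):
  for r in robot.cut_out(p,n)[:1]:
    c=max(cv2.findContours(r['mask'].astype(np.uint8),0,2)[0],key=cv2.contourArea)
    print(n,cv2.minEnclosingCircle(np.array([ray(p,q[0],z)[:2]*1000 for q in c],np.float32)))
goto([.57,.24,.22])"
```

```text
score 0.58 2061
scene wedge xy [0.56974539 0.15303201] deg -92.18139878179188 cost 128.87843137254902
score 0.58 1413
top wedge xy [0.57045929 0.15123747] deg -91.23861116519504 cost 93.74117647058824
cap ((553.0136108398438, 12.912983894348145), 16.518661499023438)
stand ((539.1350708007812, -90.47543334960938), 132.05348205566406)
offset mm [106.8 -62.9  -0.8] rot [-0.004  0.001  0.   ] tip 0.017 t 8.2 w -0.00012671330084025 F [ 0.3  -0.58 -1.1 ] tcp [0.6194 0.1263 0.2191]
```

Call:
{"name": "move_arm", "arguments": {"commands": [{"claw": -1,"offset": [0,2,50],"angular": [0,0,0]},{"claw": -1,"offset": [0,2,100],"angular": [0,0,0]},{"claw": -1,"offset": [-1,2,150],"angular": [0,0,0]},{"claw": -1,"offset": [-1,2,190],"angular": [0,0,0]},{"claw": -1,"offset": [-1,2,200],"angular": [0,0,0]},{"claw": -1,"offset": [-1,2,200],"angular": [0,0,0]},{"claw": -1,"offset": [-1,-6,200],"angular": [0,0,0]},{"claw": -1,"offset": [-1,-13,200],"angular": [0,0,0]},{"claw": -1,"offset": [-1,-18,200],"angular": [0,0,0]},{"claw": -1,"offset": [-1,-22,200],"angular": [0,0,0]},{"claw": -1,"offset": [-1,-26,200],"angular": [0,0,0]},{"claw": -1,"offset": [-1,-26,200],"angular": [0,0,0]}]}}

```text
clock: 9.4
tcp_pos: [0.5939, 0.1288, 0.0215]
orientation: [0.749, 0.663, -0.0, -0.0]
force: [0.5, 0.2, 0.3]
width: -0.0003
grasp_force: 0.0
```

Call:
{"name": "move_arm", "arguments": {"commands": [{"claw": -1,"offset": [0,15,0],"angular": [0,0,0]},{"claw": -1,"offset": [0,20,-50],"angular": [0,0,0]},{"claw": -1,"offset": [0,20,-100],"angular": [0,0,0]},{"claw": -1,"offset": [40,0,-130],"angular": [0,0,0]},{"claw": -1,"offset": [80,-20,-130],"angular": [0,0,0]},{"claw": -1,"offset": [110,-20,-130],"angular": [0,0,0]},{"claw": -1,"offset": [110,-20,-130],"angular": [0,0,0]}]}}

```text
clock: 10.1
tcp_pos: [0.588, 0.244, 0.152]
orientation: [0.747, 0.664, 0.001, 0.0]
force: [0.2, 0.2, 0.1]
width: 0.0001
grasp_force: 0.0
```

```bash
python3 -c "
from h import *
quadtop('scene');quadtop('top')
goto([.57,.24,.022])"
```

```text
score 0.63 2105
scene wedge xy [0.56611988 0.15529239] deg -95.60433317782501 cost 91.921568627451
score 0.9 1369
top wedge xy [0.56659155 0.15378637] deg -95.39250440010382 cost 127.52941176470588
offset mm [ -1.5 -17.8 128.9] rot [-0.001  0.001 -0.001] tip 0.017 t 10.3 w -2.853824130738712e-05 F [ 0.2  -0.39 -0.39] tcp [0.5879 0.2394 0.1508]
```

```bash
python3 -c "
from h import *
goto([.575,.242,.0225],84.4)"
```

```text
offset mm [  1.1 -13.1 128.4] rot [-0.001  0.001 -0.025] tip 0.017 t 10.3 w -2.853824130738712e-05 F [ 0.2  -0.39 -0.39] tcp [0.5879 0.2394 0.1508]
```

Call:
{"name": "move_arm", "arguments": {"commands": [{"claw": -1,"offset": [1,-13,40],"angular": [0,0,-0.025]},{"claw": -1,"offset": [1,-13,85],"angular": [0,0,-0.025]},{"claw": -1,"offset": [1,-13,120],"angular": [0,0,-0.025]},{"claw": -1,"offset": [1,-13,128],"angular": [0,0,-0.025]},{"claw": -1,"offset": [1,-13,128],"angular": [0,0,-0.025]}]}}

```text
clock: 10.8
tcp_pos: [0.5743, 0.2414, 0.0219]
orientation: [0.741, 0.671, -0.002, -0.001]
force: [0.3, -0.3, 0.5]
width: 0.0003
grasp_force: 0.0
```

Call:
{"name": "move_arm", "arguments": {"commands": [{"claw": -1,"offset": [-8,0,0],"angular": [0,0,0]},{"claw": -1,"offset": [-15,0,0],"angular": [0,0,0]},{"claw": -1,"offset": [-20,0,0],"angular": [0,0,0]},{"claw": -1,"offset": [-25,0,0],"angular": [0,0,0]},{"claw": -1,"offset": [-30,0,0],"angular": [0,0,0]},{"claw": -1,"offset": [-36,0,0],"angular": [0,0,0]},{"claw": -1,"offset": [-42,0,0],"angular": [0,0,0]},{"claw": -1,"offset": [-48,0,0],"angular": [0,0,0]},{"claw": -1,"offset": [-54,0,0],"angular": [0,0,0]},{"claw": -1,"offset": [-60,0,0],"angular": [0,0,0]},{"claw": -1,"offset": [-66,0,0],"angular": [0,0,0]},{"claw": -1,"offset": [-71,0,0],"angular": [0,0,0]},{"claw": -1,"offset": [-76,0,0],"angular": [0,0,0]},{"claw": -1,"offset": [-80,0,0],"angular": [0,0,0]},{"claw": -1,"offset": [-80,0,0],"angular": [0,0,0]}]}}

```text
clock: 12.3
tcp_pos: [0.5673, 0.1626, 0.0232]
orientation: [0.741, 0.672, -0.0, 0.0]
force: [-0.2, 0.1, -0.1]
width: 0.0001
grasp_force: 0.0
```

```bash
python3 -c "
from h import *
p=quadtop('scene');q=quadtop('top')
i=np.hstack([p['img'][180:420,200:560],q['img'][150:390,130:490]]); cv2.imwrite('pics/a4.png',cv2.cvtColor(i,4))
goto(np.array([.553,.0245,.0225])+.079*np.array([.1,.995,0]),84.4)"
```

```text
score 0.64 1189
scene wedge xy [0.56892848 0.09265514] deg -112.26140428563643 cost 602.0078431372549
score 0.97 1278
top wedge xy [0.56010945 0.09630434] deg -95.06241058215363 cost 208.6156862745098
offset mm [-60.6  -0.8   0.8] rot [0.    0.    0.001] tip 0.017 t 12.5 w -0.0001700861180176309 F [0.5  1.15 0.62] tcp [0.5675 0.1633 0.0233]
```

View pics/a4.png

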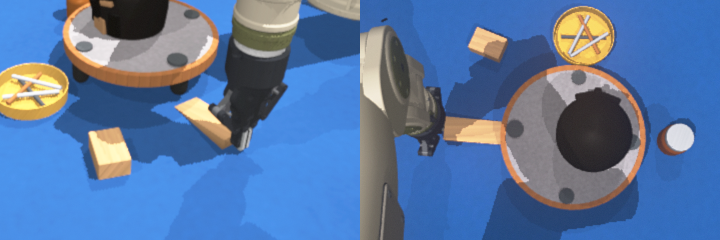

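The wedge is lined up with the large cap, its thin edge near the board rim at (500,130). I'll keep pushing and slow down near the end.

Call:
{"name": "move_arm", "arguments": {"commands": [{"claw": -1,"offset": [-6,0,0],"angular": [0,0,0]},{"claw": -1,"offset": [-12,0,0],"angular": [0,0,0]},{"claw": -1,"offset": [-18,0,0],"angular": [0,0,0]},{"claw": -1,"offset": [-24,0,0],"angular": [0,0,0]},{"claw": -1,"offset": [-30,0,0],"angular": [0,0,0]},{"claw": -1,"offset": [-36,0,0],"angular": [0,0,0]},{"claw": -1,"offset": [-41,0,0],"angular": [0,0,0]},{"claw": -1,"offset": [-46,0,0],"angular": [0,0,0]},{"claw": -1,"offset": [-50,0,0],"angular": [0,0,0]},{"claw": -1,"offset": [-50,0,0],"angular": [0,0,0]},{"claw": -1,"offset": [-50,0,0],"angular": [0,0,0]}]}}

```text
clock: 13.6
tcp_pos: [0.5626, 0.1133, 0.0232]
orientation: [0.741, 0.672, -0.0, 0.0]
force: [0.3, 0.8, -0.0]
width: -0.0002
grasp_force: 0.0
```

Call:
{"name": "move_arm", "arguments": {"commands": [{"claw": -1,"offset": [-1,0,0],"angular": [0,0,0]},{"claw": -1,"offset": [-2,0,0],"angular": [0,0,0]},{"claw": -1,"offset": [-2,0,0],"angular": [0,0,0]}]}}

```text
clock: 13.9
tcp_pos: [0.5624, 0.1115, 0.0233]
orientation: [0.741, 0.672, -0.0, 0.0]
force: [-1.0, 0.0, 0.4]
width: -0.0003
grasp_force: 0.0
```

Call:
{"name": "move_arm", "arguments": {"commands": [{"claw": -1,"offset": [-1,0,0],"angular": [0,0,0]},{"claw": -1,"offset": [-2,0,0],"angular": [0,0,0]},{"claw": -1,"offset": [-2,0,0],"angular": [0,0,0]}]}}

```text
clock: 14.2
tcp_pos: [0.5622, 0.1094, 0.0233]
orientation: [0.741, 0.672, -0.0, 0.0]
force: [0.1, -0.6, -0.2]
width: -0.0004
grasp_force: 0.0
```

Call:
{"name": "move_arm", "arguments": {"commands": [{"claw": -1,"offset": [-1,0,0],"angular": [0,0,0]},{"claw": -1,"offset": [-2,0,0],"angular": [0,0,0]},{"claw": -1,"offset": [-2,0,0],"angular": [0,0,0]}]}}

```text
clock: 14.5
tcp_pos: [0.562, 0.1073, 0.0233]
orientation: [0.741, 0.672, -0.0, 0.0]
force: [-0.3, 0.2, 0.2]
width: -0.0002
grasp_force: 0.0
```

Call:
{"name": "move_arm", "arguments": {"commands": [{"claw": -1,"offset": [-1,0,0],"angular": [0,0,0]},{"claw": -1,"offset": [-1,0,0],"angular": [0,0,0]}]}}

```text
clock: 14.7
tcp_pos: [0.5619, 0.1063, 0.0233]
orientation: [0.741, 0.672, -0.0, 0.0]
force: [-0.3, 0.5, 0.3]
width: -0.0002
grasp_force: 0.0
```

Call:
{"name": "move_arm", "arguments": {"commands": [{"claw": -1,"offset": [-1,0,0],"angular": [0,0,0]},{"claw": -1,"offset": [-1,0,0],"angular": [0,0,0]}]}}

```text
clock: 14.9
tcp_pos: [0.5618, 0.1054, 0.0233]
orientation: [0.741, 0.672, -0.0, 0.0]
force: [0.4, 0.8, -0.1]
width: 0.0001
grasp_force: 0.2
```

Call:
{"name": "move_arm", "arguments": {"commands": [{"claw": -1,"offset": [-1,0,0],"angular": [0,0,0]},{"claw": -1,"offset": [-1,0,0],"angular": [0,0,0]}]}}

```text
clock: 15.1
tcp_pos: [0.5618, 0.1046, 0.0233]
orientation: [0.741, 0.672, 0.0, -0.0]
force: [0.5, 1.9, -0.0]
width: -0.0003
grasp_force: 0.6
```

Call:
{"name": "move_arm", "arguments": {"commands": [{"claw": -1,"offset": [-0.5,0,0],"angular": [0,0,0]},{"claw": -1,"offset": [-0.5,0,0],"angular": [0,0,0]}]}}

```text
clock: 15.3
tcp_pos: [0.5618, 0.1042, 0.0233]
orientation: [0.74, 0.672, 0.0, -0.0]
force: [0.1, 2.5, -0.5]
width: -0.0004
grasp_force: 1.1
```

Call:
{"name": "move_arm", "arguments": {"commands": [{"claw": -1,"offset": [-0.5,0,0],"angular": [0,0,0]},{"claw": -1,"offset": [-0.5,0,0],"angular": [0,0,0]}]}}

```text
clock: 15.5
tcp_pos: [0.5617, 0.1037, 0.0233]
orientation: [0.74, 0.672, 0.0, -0.0]
force: [0.9, 2.0, -0.2]
width: -0.0003
grasp_force: 1.4
```

Force is rising: this is contact.

Call:
{"name": "move_arm", "arguments": {"commands": [{"claw": -1,"offset": [-0.5,0,0],"angular": [0,0,0]},{"claw": -1,"offset": [-0.5,0,0],"angular": [0,0,0]}]}}

```text
clock: 15.7
tcp_pos: [0.5616, 0.1032, 0.0233]
orientation: [0.74, 0.672, 0.0, -0.0]
force: [-0.4, 4.1, 0.7]
width: 0.0
grasp_force: 1.8
```

```bash
python3 -c "
from h import *
q=robot.camera('top');F=[]
for k in range(4): robot.camera('top'); F.append(robot.get_obs()['force'])
print(np.round(F,1))
p=robot.camera('top')
for n,z in (('cap',.071),('stand',.065)):
  for r in robot.cut_out(p,n)[:1]:
    c=max(cv2.findContours(r['mask'].astype(np.uint8),0,2)[0],key=cv2.contourArea)
    print(n,cv2.minEnclosingCircle(np.array([ray(p,q[0],z)[:2]*1000 for q in c],np.float32)))
"
```

```text
[[-0.4  3.3 -0.1]
 [ 0.1  3.6  1. ]
 [ 0.9  3.1 -1.2]
 [ 0.5  4.3  0.4]]
cap ((552.9910888671875, 13.241995811462402), 15.87579345703125)
stand ((538.95458984375, -90.86576080322266), 131.80604553222656)
```

Call:
{"name": "move_arm", "arguments": {"commands": [{"claw": -1,"offset": [-0.5,0,0],"angular": [0,0,0]},{"claw": -1,"offset": [-0.5,0,0],"angular": [0,0,0]},{"claw": -1,"offset": [-0.5,0,0],"angular": [0,0,0]}]}}

```text
clock: 16.4
tcp_pos: [0.5616, 0.1025, 0.0233]
orientation: [0.741, 0.672, 0.0, 0.0]
force: [-0.0, 5.2, -0.3]
width: 0.0001
grasp_force: 2.2
```

```bash
python3 -c "
from h import *
F=[]
for k in range(4): robot.camera('top'); F.append(robot.get_obs()['force'])
print(np.round(F,1), robot.get_obs()['tcp_pos'])
"
```

```text
[[ 1.   4.1 -0.3]
 [-0.3  4.6  0. ]
 [ 1.2  4.4 -0.4]
 [-0.4  3.9  0.2]] [0.56154792 0.10252943 0.02326897]
```

Snug at about 4.4 N. Now I'll back off, rise and check the pose.

Call:
{"name": "move_arm", "arguments": {"commands": [{"claw": -1,"offset": [10,0,0],"angular": [0,0,0]},{"claw": -1,"offset": [40,0,0],"angular": [0,0,0]},{"claw": -1,"offset": [60,0,-40],"angular": [0,0,0]},{"claw": -1,"offset": [80,0,-90],"angular": [0,0,0]},{"claw": -1,"offset": [80,0,-120],"angular": [0,0,0]},{"claw": -1,"offset": [80,0,-120],"angular": [0,0,0]},{"claw": -1,"offset": [80,0,-120],"angular": [0,0,0]}]}}

```text
clock: 17.3
tcp_pos: [0.5698, 0.1821, 0.1441]
orientation: [0.741, 0.672, 0.0, 0.001]
force: [-0.6, 0.9, -1.7]
width: 0.0001
grasp_force: 0.0
```

```bash
python3 -c "
from h import *
p=robot.camera('scene');q=robot.camera('top')
i=np.hstack([p['img'][180:420,200:560],q['img'][150:390,130:490]]); cv2.imwrite('pics/a5.png',cv2.cvtColor(i,4))
p=q
for n,z in (('cap',.071),('stand',.065)):
  for r in robot.cut_out(p,n)[:1]:
    c=max(cv2.findContours(r['mask'].astype(np.uint8),0,2)[0],key=cv2.contourArea)
    print(n,r['score'],cv2.minEnclosingCircle(np.array([ray(p,q[0],z)[:2]*1000 for q in c],np.float32)))
goto([.553,.013,.14],84.4);goto([.553,.013,.092],84.4)"
```

```text
cap 0.65 ((539.4861450195312, -90.03386688232422), 131.6048126220703)
offset mm [-169.2    1.4    1.7] rot [-0.003  0.001  0.   ] tip 0.017 t 17.5 w 9.558112358425739e-05 F [-0.1   0.28 -0.46] tcp [0.5681 0.1815 0.1414]
offset mm [-169.1    1.5   49.7] rot [-0.003  0.001  0.   ] tip 0.017 t 17.5 w 9.558112358425739e-05 F [-0.1   0.28 -0.46] tcp [0.5681 0.1815 0.1414]
```

View pics/a5.png

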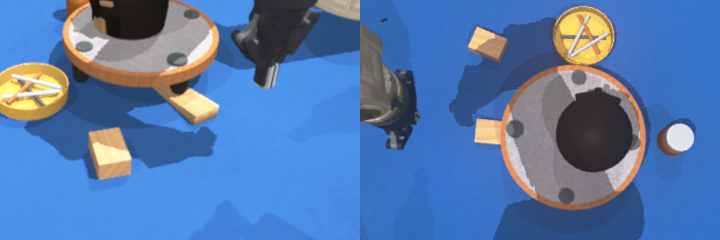

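The wedge is under the short foot, centred below the large cap, and nothing else has moved. Next is the press.

Call:
{"name": "move_arm", "arguments": {"commands": [{"claw": -1,"offset": [-45,1,0],"angular": [0,0,0]},{"claw": -1,"offset": [-90,1,0],"angular": [0,0,0]},{"claw": -1,"offset": [-135,1,0],"angular": [0,0,0]},{"claw": -1,"offset": [-169,1,0],"angular": [0,0,0]},{"claw": -1,"offset": [-169,1,0],"angular": [0,0,0]},{"claw": -1,"offset": [-169,1,25],"angular": [0,0,0]},{"claw": -1,"offset": [-169,1,46],"angular": [0,0,0]},{"claw": -1,"offset": [-169,1,46],"angular": [0,0,0]},{"claw": -1,"offset": [-169,1,46],"angular": [0,0,0]}]}}

```text
clock: 18.4
tcp_pos: [0.5532, 0.0143, 0.0966]
orientation: [0.74, 0.672, -0.001, -0.001]
force: [0.7, -0.6, 0.5]
width: 0.0
grasp_force: 0.0
```

```bash
python3 -c "
from h import *
goto([.553,.013,.088],84.4)
p=robot.camera('scene');q=robot.camera('top')
i=np.hstack([p['img'][180:420,200:560],q['img'][150:390,130:490]]); cv2.imwrite('pics/a6.png',cv2.cvtColor(i,4))"
```

```text
offset mm [-1.3 -0.   8.6] rot [-0.002  0.     0.001] tip 0.017 t 18.4 w 3.2285209234595185e-05 F [ 0.72 -0.6   0.48] tcp [0.5532 0.0143 0.0966]
```

View pics/a6.png

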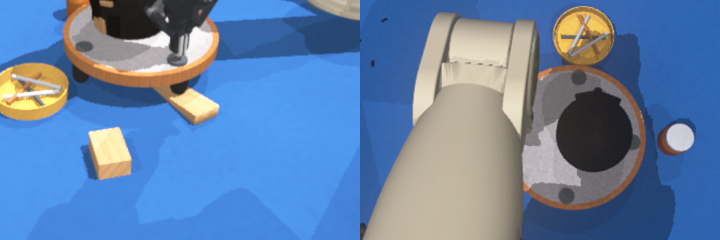

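The scene view shows the fingertip right over the large cap at (177,60). I'll press in small steps.

Call:
{"name": "move_arm", "arguments": {"commands": [{"claw": -1,"offset": [-1,0,4],"angular": [0,0,0]},{"claw": -1,"offset": [-1,0,7],"angular": [0,0,0]},{"claw": -1,"offset": [-1,0,9],"angular": [0,0,0]},{"claw": -1,"offset": [-1,0,9],"angular": [0,0,0]}]}}

```text
clock: 18.9
tcp_pos: [0.5536, 0.0129, 0.0881]
orientation: [0.741, 0.672, -0.0, -0.0]
force: [-0.2, 0.1, -0.5]
width: -0.0003
grasp_force: 0.0
```

Call:
{"name": "move_arm", "arguments": {"commands": [{"claw": -1,"offset": [0,0,1],"angular": [0,0,0]},{"claw": -1,"offset": [0,0,1],"angular": [0,0,0]}]}}

```text
clock: 19.1
tcp_pos: [0.5538, 0.0129, 0.0878]
orientation: [0.741, 0.672, 0.0, 0.0]
force: [-2.3, 0.9, 3.8]
width: 0.0001
grasp_force: 1.9
```

Call:
{"name": "move_arm", "arguments": {"commands": [{"claw": -1,"offset": [0,0,0.7],"angular": [0,0,0]},{"claw": -1,"offset": [0,0,1.3],"angular": [0,0,0]},{"claw": -1,"offset": [0,0,1.3],"angular": [0,0,0]}]}}

```text
clock: 19.4
tcp_pos: [0.5539, 0.0129, 0.0877]
orientation: [0.741, 0.672, 0.0, 0.0]
force: [-5.3, 1.3, 12.4]
width: 0.0001
grasp_force: 6.2
```

```bash
python3 -c "
from h import *
for k in range(3): robot.camera('top'); o=robot.get_obs(); print(np.round(o['force'],1),np.round(o['tcp_pos'],4))"
```

```text
[-4.8  1.4 12. ] [0.5539 0.0129 0.0877]
[-4.5  1.3 11.8] [0.5539 0.0129 0.0877]
[-4.   1.1 12.3] [0.5539 0.0129 0.0877]
```

It holds 12 N with no give. I'll hold a little longer, then lift off and clear.

Call:
{"name": "move_arm", "arguments": {"commands": [{"claw": -1,"offset": [0,0,0],"angular": [0,0,0]},{"claw": -1,"offset": [0,0,0],"angular": [0,0,0]},{"claw": -1,"offset": [0,0,0],"angular": [0,0,0]},{"claw": -1,"offset": [0,0,-1],"angular": [0,0,0]},{"claw": -1,"offset": [0,0,-2],"angular": [0,0,0]},{"claw": -1,"offset": [0,0,-10],"angular": [0,0,0]},{"claw": -1,"offset": [0,0,-50],"angular": [0,0,0]},{"claw": -1,"offset": [50,0,-80],"angular": [0,0,0]},{"claw": -1,"offset": [100,0,-120],"angular": [0,0,0]},{"claw": -1,"offset": [150,0,-120],"angular": [0,0,0]},{"claw": -1,"offset": [190,0,-120],"angular": [0,0,0]},{"claw": -1,"offset": [190,0,-120],"angular": [0,0,0]},{"claw": -1,"offset": [190,0,-120],"angular": [0,0,0]}]}}

```text
clock: 20.85
tcp_pos: [0.5721, 0.2037, 0.206]
orientation: [0.739, 0.673, -0.0, 0.0]
force: [0.2, 0.6, -0.5]
width: 0.0001
grasp_force: 0.0
```

```bash
python3 -c "
from h import *
p=robot.camera('scene');q=robot.camera('top')
i=np.hstack([p['img'][180:420,200:560],q['img'][150:390,130:490]]); cv2.imwrite('pics/a7.png',cv2.cvtColor(i,4))
a=cv2.imread('pics/a5.png').astype(int); b=cv2.imread('pics/a7.png').astype(int)
print(np.abs(a-b)[:,470:560].max(2).__gt__(40).sum())
o=robot.get_obs();print(o['clock'],o['force'],np.abs(o['qd']).max())"
```

```text
1706
20.95 [ 0.01260895 -0.2074417   0.35498713] 0.02402541071418079
```

View pics/a7.png

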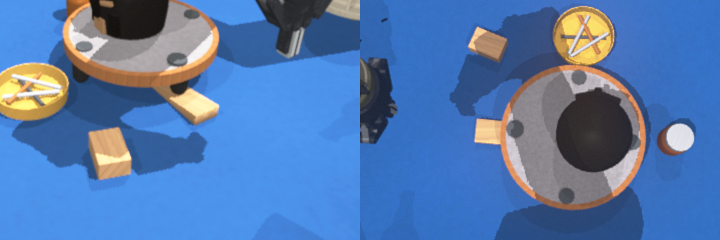

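The wedge is still under the cap at (488,131), the other things are where they were and the arm is clear.

```bash
python3 -c "
from rig import robot
print(robot.sign_off())"
```

```text
the job is handed in; nothing more can be done
None
```

The wedge is snug under the short foot (final push about 4.4 N), a 12 N press on the large cap showed almost no give (about 0.1 mm), and I handed the job in at about 21 s with the arm clear and the other things where they were.

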